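Lock the bayonet cap of a strainer pot

ROBOT

A 6-joint arm with a two-finger parallel gripper is mounted at the origin on a cart in front of the work surface, level with it; the furniture and walls round the work are solid. World frame = base frame: x ahead of the robot, y to its left, z up, the work surface at z = 0. Lengths are in m, angles in rad, forces in N, time in s.
With the tool pointing down it reaches from about 0.25 to 0.8 m from the base axis. Payload 8.5 kg.
Tool frame: the origin (TCP) lies midway between the tips of the shut fingers; the grasp point (between the pads) lies 19 mm behind it (r.grip_depth is the distance from the TCP to the grasp point, in m); z points along the fingers, y is the line along which they close (so a half turn about z gives the same grasp; the last joint's range is limited). The gripper opens to 85 mm and grips with 20 to 120 N. Pads are 22 mm wide; open, the fingers measure 114 mm over their backs; the gripper's body (76 mm by 85 mm) begins 54 mm behind the grasp point. The pads swing forward as they close: fully open they stand 13 mm farther back than shut.
Start: joints at [-1.26, 0.238, -0.013, 1.319, 0, 1.571], TCP at [0.161, -0.5, 0.202] pointing down, gripper open.
Joint ranges: [-2.66, 2.66], [-1.03, 1.9], [-1.14, 1.46], [-1.82, 2.27], [-1.45, 1.34], [-3.14, 3.14]. Speed limits (rad/s): [2.22, 2.22, 2.79, 3.14, 3.14, 3.14].

INTERFACE

Orientations are given as [roll, pitch, yaw] about the fixed x, y, z axes, in that order (R = Rz(yaw) Ry(pitch) Rx(roll)).
In Python, from bench import r, optics, nets gives the robot as it stands.
- The arm moves only by the tool arm_command, never from a script. Its argument "targets" is a list that holds one entry, the list of rows, each a list of 5 numbers: the shift along the tool's x, y, z in mm, then the turn about the tool's z in degrees, then the opening, from 0 (shut) to 1 (fully open). A call has 1 to 12 rows; each row is the pose to reach, as a shift and turn from the pose commanded when the call began, along the tool's axes at that moment; what a row does not reach only later rows make up. A row lasts 1/12 s, in which the tool goes at most 41.7 mm and 7.16 degrees, less where a joint would pass 70% of its speed; a pose out of reach is approached as far as the arm can. A call with a gripper value outside its range is refused whole. The fingers move at their own pace and stop on an object; the grip force is fixed at half the most. Time passes only in rows, so rows that repeat a pose let the fingers close. It gives the time, the measured TCP pose, the force, the opening and the grip force at its end, in the units of the state.
- r.observe(): the state, without advancing time (a new reading comes with each control period).
- optics.get_image(name): name is "scene" or "side" or "wrist"; returns (picture, depth): 400x640x3 uint8, red, green, blue; 400x640 float32, m along the optical axis (not along the pixel's ray), 0 where there is no reading.
- optics.camera_info(name): a dict with "fovy" (degrees; the focal length in pixels is half the picture's height over the tangent of half this angle, whatever the lens; pixels are square), "cx", "cy" (the principal point, pixels), "k1" (the pictures are not rectified: a ray, as slopes to the right and down, at radius r is drawn at 1 + k1 r^2 times it, then the intrinsics apply), "pose" (4x4, takes a point from camera to world coordinates). Camera axes: x right, y up, looking along -z (the intrinsics and any distortion apply to the point x, -y, -z); pixel columns grow to the right and rows downward; lengths in m; the calibration is good to about 2 mm. A picture is of the moment at which its call begins: read the wrist's pose just before it. camera_info takes no time and is no camera call; for the wrist camera it gives the pose at the moment of the call.
- r.sign_off(): hands the job in; it is judged then, once.
Trained networks look in the newest picture that a camera, given by its name, has taken for a name from the list of things; names that differ only in an ending like _2 or _b are one class to them, and where a whole thing is asked for, a point or a joint stands for the part that bears it (a point fixed in the world has none). Each returns a list of dicts, best first, with "p" (0 to 1); they miss things now and then, are a little off and sometimes report something else, mostly with a low value. They report only what shows in the picture. A call takes as long as a camera call. They do not tell look-alikes from the thing itself.
- nets.boxes_of(thing, camera): "xyz" ([x, y, z] in m, in world coordinates, good to about 4 mm: the middle of the surface that is visible of it).
The state is a dict: "time": time; "q": joint angles; "qd": joint speeds; "joint_efforts": joint torques, N m; "position": TCP position; "ee_rot": TCP orientation; "contact_force": force on the tool from outside, world axes, zero at the start; "torque": the same for the moment, N m; "opening": opening from 0.0 (shut) to 1.0 (fully open); "finger_force": force on a finger pad.
Only numpy, scipy, OpenCV 4.12 (cv2) and the standard library are available. Lean on these libraries where they do the work, as an engineer would, in place of code of your own. Each camera call takes 0.05 s, during which the arm holds its last target. There are 200 camera calls.

TASK

One of the two strainer pots bolted to the bench has its bayonet cap set on but not locked: the cap stands a little higher and its wing bar lies across the line of the two pipe stubs instead of along it. Press that cap down against its spring, turn it a quarter turn clockwise (seen from above) while it is down, and let it spring up into its seat. Leave the cap of the other pot, which is already locked, alone.

Things in the scene. Friction and masses are not known exactly. Their poses are not given: they have to be found in the camera images.
- cap_bar (a point): Grip point of the cap to lock: on its axis, in its black upright wing bar (72 mm long, 18 thick, rising 38 above the 84 mm round aluminium cap); 12 mm below the bar's top, 26 above the cap's top face, 156 above the bench at the start. x along the bar, y across it (pinch), z up. The bar starts square, within 5 degrees, to the pot's two pipe stubs (35 mm high, reaching 74 mm from the axis).
- cap_press (a joint): How far the cap to lock is pressed down, m: 0 up (start), 0.018 at the stop. A spring resists: 4.5 N at 0, 9 N at 0.010, 12.6 N at the stop. It can turn from entry slot to seat only while pressed 0.010 or more (0.013 to 0.016 is a good depth); in its seat the spring holds it at about 0.004.
- cap (a joint): Turn of the cap to lock, rad, growing clockwise seen from above: within 0.1 of 0 at the start (in its entry slots, with 0.12 of play), stop at 1.71. Let up anywhere from 1.2 to 1.71 it springs into its seat; 1.45 is a good aim. Turns easily (0.03 N m) and stays where it is left.
- locked_cap: The same cap on the second, identical pot, already locked, to be left alone: 4 mm lower, its bar roughly along its pot's stubs. Origin on its axis, 4 mm below the bench surface (its bar's middle is 156 mm above that); x along the bar, z up. It is at least 0.2 m to the left or right of the other. Pots: grey, 82 mm across, on 116 mm flanges.
Not all that is in view belongs to the job. Leave any orange look-alike of the part that bears cap_bar alone.

How it is judged:
On the way, in this order (a step that is already met when the one before it is completed fails the run):
1. the cap is pressed down against its spring (value of joint cap_press above 0.009 m and value of joint cap below 0.3 rad), for 0.05 s.
2. it is turned past the wall between slot and seat (value of joint cap above 1.1 rad), for 0.05 s.
At the end, for the whole second after the job is handed in: The cap is locked: turned by more than 1.1 rad and sprung up into its seat (pressed between 2 and 7 mm), released (value of joint cap above 1.1 rad and value of joint cap_press between 0.002 and 0.007 m); the robot touches nothing.
It fails at once if the other, locked cap is touched with more than 3 N (contact force between any of the arm, the fingers and locked_cap above 3 N).
It also fails if it takes over 32 s, if anything falls off the work surface, if the arm or the gripper's body presses on something with over 40 N, if the wrist force passes 120 N, or if a joint passes its speed limit or range.

## Working session

There is one attempt and no reset: what is moved stays moved. The work goes in short steps, Python scripts to look and compute and a tool call to move; the robot and the scene stay as the last step left them, time stands still between calls to the robot, and variables do not carry over. Pictures are saved under pics/ and viewed, at most 10 in all, crops included, and the job is handed in when it is done.

Besides the shell and the picture viewer there is one more tool, called after "Call:" by a JSON object that holds its "method" and its "body", one argument or row to a line. arm_command: Moves the arm, as the interface text tells. Its arguments: {"type":"object","properties":{"targets":{"type":"array"}},"required":["targets"]}

```bash
mkdir -p pics; cat > h.py <<'E'
import numpy as np, cv2
from bench import r, optics, nets
def world(name, depth, uv, info=None):
    i=info or optics.camera_info(name); f=200/np.tan(np.radians(i["fovy"])/2)
    uv=np.atleast_2d(np.array(uv,float)); K=np.array([[f,0,i["cx"]],[0,f,i["cy"]],[0,0,1]])
    n=cv2.undistortPoints(uv[:,None],K,np.array([i["k1"],0,0,0.]))[:,0]
    d=depth[uv[:,1].astype(int),uv[:,0].astype(int)]
    p=np.c_[n[:,0]*d,-n[:,1]*d,-d,np.ones(len(d))]
    return (p@np.array(i["pose"]).T)[:,:3]
def snap(name,fn):
    im,d=optics.get_image(name); cv2.imwrite("pics/"+fn,im[:,:,::-1]); np.save("pics/"+fn[:-4]+".npy",d); return im,d
E
python3 - <<'E'
from h import *
for c in("scene","side"):
    snap(c,c+"1.png")
    for t in("cap_bar","locked_cap"):
        print(c,t,[(np.round(b["xyz"],3).tolist(),round(b["p"],2)) for b in nets.boxes_of(t,c)])
s=r.observe();print(s["time"],s["position"],s["ee_rot"])
E
```

```text
scene cap_bar [([0.457, -0.174, 0.128], 0.97), ([0.569, 0.02, 0.131], 0.94)]
scene locked_cap [([0.568, 0.214, 0.128], 0.77)]
side cap_bar [([0.571, 0.021, 0.134], 0.97), ([0.472, -0.173, 0.128], 0.88)]
side locked_cap [([0.573, 0.217, 0.124], 0.76)]
0.3 [ 0.16048919 -0.49966938  0.20218103] [-3.14104760e+00 -3.14388916e-05  3.10740577e-01]
```

View pics/scene1.png

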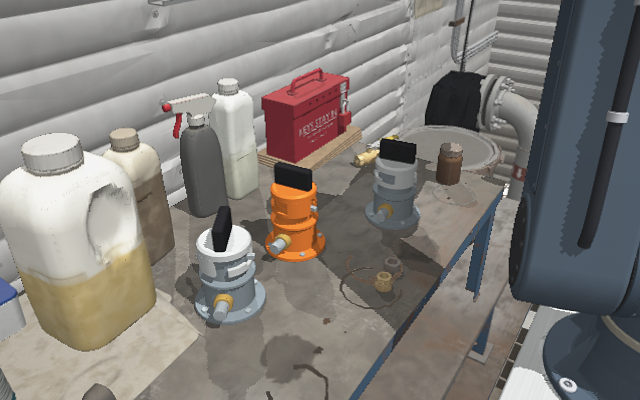

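View pics/side1.png

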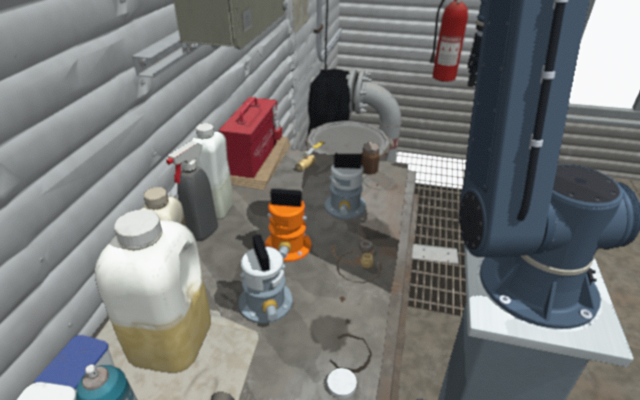

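Scene: three capped pots. White-grey with its bar at (222,228), orange look-alike at (295,178), which I exclude, and grey with its bar at (398,150). The candidates are the two grey ones. I'll decide by bar angle against stub angle, and by height.

```bash
python3 - <<'E'
from h import *
vv,uu=np.mgrid[0:400,0:640]; uv=np.c_[uu.ravel(),vv.ravel()]
for c in("scene","side"):
    im=cv2.imread(f"pics/{c}1.png").reshape(-1,3).astype(int); d=np.load(f"pics/{c}1.npy")
    P=world(c,d,uv)
    for n,x,y in(("near",.57,.215),("far",.46,-.174)):
        m=(np.hypot(P[:,0]-x,P[:,1]-y)<.06)&(d.ravel()>0)
        b=P[m&(im.max(1)<60)&(P[:,2]>.125)&(P[:,2]<.19)]
        zt=np.percentile(b[:,2],98); (bx,by),(w,h),a=cv2.minAreaRect(b[:,:2].astype(np.float32))
        v=np.linalg.svd(b[:,:2]-b[:,:2].mean(0))[2][0] if len(b)<4000 else 0
        top=b[b[:,2]>zt-.006]
        print(c,n,len(b),"ztop %.3f"%zt,"rect",np.round([bx,by,w,h,a],3),"ang",np.degrees(np.arctan2(v[1],v[0])).round(1),"top mean",top.mean(0).round(3),len(top))
        m2=(np.hypot(P[:,0]-x,P[:,1]-y)<.1)
        s=P[m2&(im[:,2]-im[:,0]>50)&(P[:,2]>.015)&(P[:,2]<.06)&(d.ravel()>0)]
        # pot body axis: fit circle on body points 
        print("  brass stub mean",s.mean(0).round(3) if len(s) else None,len(s),"dir",np.degrees(np.arctan2(s[:,1].mean()-by,s[:,0].mean()-bx)).round(1))
        cap=P[m&(im.min(1)>70)&(P[:,2]>.105)&(P[:,2]<.14)]
        print("  captop z",np.percentile(cap[:,2],[50,80,95]).round(4))
a=cv2.imread("pics/scene1.png")
cv2.imwrite("pics/crop1.png",np.hstack([cv2.resize(a[125:245,350:450],None,fx=4,fy=4),cv2.resize(a[195:335,180:280],(400,480))]))
E
```

```text
scene near 681 ztop 0.165 rect [5.7700e-01 1.9800e-01 1.8000e-02 7.2000e-02 3.4646e+01] ang 121.0 top mean [0.575 0.201 0.163] 318
  brass stub mean [0.551 0.236 0.044] 163 dir 124.7
  captop z [0.1248 0.1261 0.1269]
scene far 717 ztop 0.168 rect [ 0.475 -0.185  0.072  0.02  10.587] ang -169.6 top mean [ 0.473 -0.184  0.166] 189
  brass stub mean [ 0.466 -0.14   0.043] 72 dir 100.7
  captop z [0.126  0.1293 0.1303]
side near 343 ztop 0.167 rect [5.7800e-01 1.9900e-01 1.8000e-02 7.2000e-02 3.3545e+01] ang 123.9 top mean [0.579 0.199 0.164] 205
  brass stub mean [0.555 0.237 0.046] 79 dir 121.7
  captop z [0.1263 0.1276 0.129 ]
side far 373 ztop 0.170 rect [ 0.476 -0.182  0.071  0.015  9.745] ang -169.6 top mean [ 0.474 -0.183  0.168] 96
  brass stub mean [ 0.469 -0.139  0.049] 19 dir 98.4
  captop z [0.1286 0.1313 0.1329]
```

View pics/crop1.png

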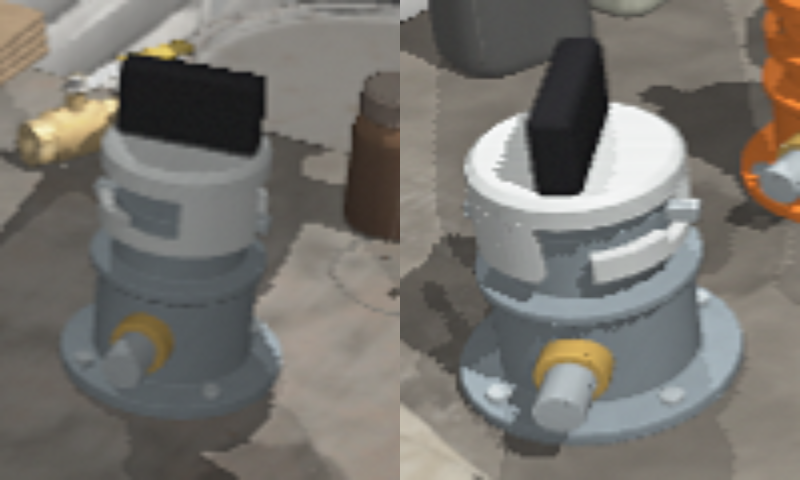

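The far grey pot at scene (398,150) is the one to lock. Its cap top is about 0.130 (≈4 mm higher than the other) and its bar at 10° is square to its stub at 100°. The near pot (222,228) has its bar along its stub, so it is locked, and the orange one is a decoy. Target (0.475, -0.184), TCP first to z≈0.26.

Call:
{"method": "arm_command", "body": {
  "targets": [
    [[0, 0, -35, 0, 1], [30, -15, -60, 0, 1], [70, -36, -60, 2, 1], [105, -54, -60, 4, 1], [140, -72, -60, 7, 1], [175, -90, -60, 7, 1], [210, -108, -60, 7, 1], [245, -126, -60, 7, 1], [280, -144, -60, 7, 1], [315, -162, -60, 7, 1], [350, -180, -60, 7, 1], [380, -196, -60, 7, 1]]
  ]
}}

```text
time: 1.3
position: [0.4638, -0.195, 0.2624]
ee_rot: [-3.142, -0.0, 0.189]
contact_force: [-0.3, -0.5, -0.2]
opening: 1.0
finger_force: 0.0
```

Call:
{"method": "arm_command", "body": {
  "targets": [
    [[8, -4, 0, 0, 1], [16, -8, 0, 0, 1], [16, -8, 0, 0, 1], [16, -8, 0, 0, 1]]
  ]
}}

```text
time: 1.63
position: [0.4762, -0.1866, 0.2623]
ee_rot: [-3.142, 0.001, 0.189]
contact_force: [-0.0, 0.8, 0.2]
opening: 1.003
finger_force: 0.0
```

```bash
python3 - <<'E'
from h import *
s=r.observe();print(s["time"],s["position"],s["ee_rot"],s["q"])
i=optics.camera_info("wrist")
im,d=snap("wrist","w1.png")
vv,uu=np.mgrid[0:400,0:640]; uv=np.c_[uu.ravel(),vv.ravel()]
P=world("wrist",d,uv,i); k=im.reshape(-1,3).astype(int)
m=(np.hypot(P[:,0]-.475,P[:,1]+.184)<.06)&(d.ravel()>0)&(k.max(1)<70)&(P[:,2]>.155)&(P[:,2]<.18)
b=P[m];print(len(b),cv2.minAreaRect(b[:,:2].astype(np.float32)),np.percentile(b[:,2],[50,98]))
E
```

```text
1.6333 [ 0.47619814 -0.18656373  0.26226629] [-3.14150394e+00  6.34282343e-04  1.88618430e-01] [-3.73225478e-01  2.02615518e-01  9.16589873e-02  1.46042383e+00
 -2.62839893e-04  2.57974885e+00]
1070 ((0.4766329526901245, -0.18871313333511353), (0.06861512362957001, 0.015453947708010674), 9.534185409545898) [0.16688881 0.16826466]
```

View pics/w1.png

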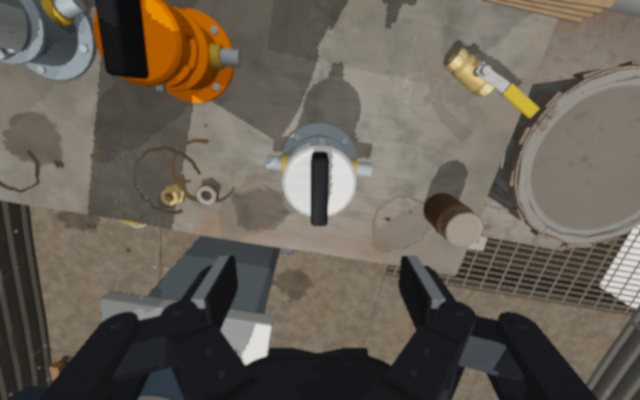

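The wrist view shows the cap bar at (320,188), across stubs at (270,162) and (365,168), centred on the tool at (0.4765,-0.1875) and 10°. Joint 6 is at 2.58 and rises with clockwise turning, so I half-turn the wrist first for range.

Call:
{"method": "arm_command", "body": {
  "targets": [
    [[0, 0, 0, -7, 1], [0, 0, 0, -14, 1], [0, 0, 0, -21, 1], [0, 0, 0, -28, 1], [0, 0, 0, -35, 1], [0, 0, 0, -42, 1], [0, 0, 0, -49, 1], [0, 0, 0, -56, 1], [0, 0, 0, -63, 1], [0, 0, 0, -70, 1], [0, 0, 0, -77, 1], [0, 0, 0, -84, 1]]
  ]
}}

```text
time: 2.68
position: [0.4756, -0.1875, 0.2626]
ee_rot: [3.142, 0.0, 1.658]
contact_force: [-0.2, -0.2, -0.0]
opening: 0.998
finger_force: 0.0
```

Call:
{"method": "arm_command", "body": {
  "targets": [
    [[0, 0, 0, -7, 1], [0, 0, 0, -14, 1], [0, 0, 0, -21, 1], [0, 0, 0, -28, 1], [0, 0, 0, -35, 1], [0, 0, 0, -42, 1], [0, 0, 0, -49, 1], [0, 0, 0, -56, 1], [0, 0, 0, -63, 1], [0, 0, 0, -70, 1], [0, 0, 0, -77, 1], [0, 0, 0, -84, 1]]
  ]
}}

```text
time: 3.68
position: [0.4756, -0.1875, 0.2627]
ee_rot: [-3.141, 0.0, 3.124]
contact_force: [0.1, -0.6, -0.7]
opening: 1.002
finger_force: 0.0
```

Call:
{"method": "arm_command", "body": {
  "targets": [
    [[0, 0, 0, -6, 1], [0, 0, 0, -12, 1], [0, 0, 20, -12, 1], [0, 0, 40, -12, 1], [0, 0, 50, -12, 1], [0, 0, 50, -12, 1], [0, 0, 50, -12, 1]]
  ]
}}

```text
time: 4.27
position: [0.4759, -0.1867, 0.2126]
ee_rot: [3.141, -0.001, -2.954]
contact_force: [0.4, -0.3, 0.1]
opening: 0.999
finger_force: 0.0
```

Call:
{"method": "arm_command", "body": {
  "targets": [
    [[0, 0, 20, 0, 1], [0, 0, 40, 0, 1], [0, 0, 60, 0, 1], [0, 0, 70, 0, 1], [0, 0, 75, 0, 1], [0, 0, 75, 0, 1], [0, 0, 75, 0, 0.6], [0, 0, 75, 0, 0.4], [0, 0, 75, 0, 0.25], [0, 0, 75, 0, 0.15], [0, 0, 75, 0, 0], [0, 0, 75, 0, 0]]
  ]
}}

```text
time: 5.27
position: [0.4772, -0.187, 0.138]
ee_rot: [-3.139, 0.001, -2.953]
contact_force: [0.8, -6.1, 3.2]
opening: 0.168
finger_force: 57.5
```

Call:
{"method": "arm_command", "body": {
  "targets": [
    [[0, 0, 0, 0, 0], [0, 0, 0, 0, 0], [0, 0, 0, 0, 0], [0, 0, 0, 0, 0], [0, 0, 0, 0, 0], [0, 0, 0, 0, 0]]
  ]
}}

```text
time: 5.77
position: [0.4771, -0.1871, 0.1379]
ee_rot: [-3.14, 0.001, -2.953]
contact_force: [-0.4, -6.2, 4.0]
opening: 0.158
finger_force: 58.6
```

Call:
{"method": "arm_command", "body": {
  "targets": [
    [[0, -1, 3, 0, 0], [0, -1, 6, 0, 0], [0, -1, 9, 0, 0], [0, -1, 12, 0, 0], [0, -1, 15, 0, 0], [0, -1, 15, 0, 0], [0, -1, 15, 0, 0], [0, -1, 15, 0, 0]]
  ]
}}

```text
time: 6.43
position: [0.4773, -0.1874, 0.123]
ee_rot: [-3.141, 0.001, -2.953]
contact_force: [-1.0, -3.5, 9.2]
opening: 0.151
finger_force: 61.6
```

Call:
{"method": "arm_command", "body": {
  "targets": [
    [[0, 0, 1, 0, 0], [0, 0, 2, 0, 0], [0, 0, 2, 0, 0], [0, 0, 2, 0, 0]]
  ]
}}

```text
time: 6.77
position: [0.4774, -0.1874, 0.1211]
ee_rot: [-3.141, 0.001, -2.953]
contact_force: [-2.0, -2.8, 11.1]
opening: 0.155
finger_force: 61.9
```

```bash
python3 - <<'E'
from h import *
s=r.observe();print(s["time"],s["position"],s["contact_force"],s["torque"],s["q"])
vv,uu=np.mgrid[0:400,0:640]; uv=np.c_[uu.ravel(),vv.ravel()]
for c in("scene","side","wrist"):
    i=optics.camera_info(c); im,d=snap(c,c+"2.png"); P=world(c,d,uv,i); k=im.reshape(-1,3).astype(int)
    rr=np.hypot(P[:,0]-.4765,P[:,1]+.187)
    b=P[(rr<.038)&(rr>.02)&(d.ravel()>0)&(k.min(1)>60)&(P[:,2]>.09)&(P[:,2]<.136)]
    print(c,len(b),np.percentile(b[:,2],[20,50,80,95]).round(4) if len(b) else "")
E
```

```text
6.7667 [ 0.47735147 -0.18743852  0.12111749] [-1.96286946 -2.75035589 11.08953153] [-0.53291288  0.2870424  -0.0144762 ] [-3.74092952e-01  2.57410702e-01 -2.01314245e-01  1.11038040e+00
 -1.11427566e-04 -5.62606182e-01]
scene 236 [0.1111 0.1124 0.1133 0.1146]
side 181 [0.1116 0.1142 0.1155 0.1192]
wrist 3928 [0.1117 0.1122 0.1127 0.1133]
```

View pics/wrist2.png

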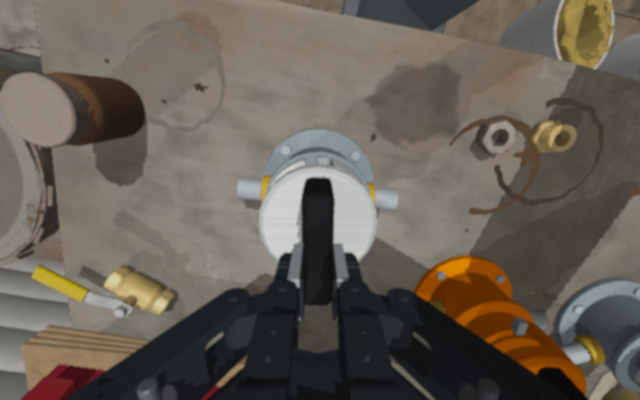

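The wrist picture shows the bar between the pads at (318,250), and the cap top is at z≈0.1125. That is 17 mm pressed, so I ease up 2 mm and turn clockwise.

Call:
{"method": "arm_command", "body": {
  "targets": [
    [[0, 0, -2, 0, 0], [0, 0, -2, 5, 0], [0, 0, -2, 11, 0], [0, 0, -2, 17, 0], [0, 0, -2, 23, 0], [0, 0, -2, 29, 0], [0, 0, -2, 35, 0], [0, 0, -2, 41, 0], [0, 0, -2, 47, 0], [0, 0, -2, 53, 0], [0, 0, -2, 59, 0], [0, 0, -2, 64, 0]]
  ]
}}

```text
time: 7.92
position: [0.4769, -0.1883, 0.1231]
ee_rot: [-3.141, 0.002, 2.207]
contact_force: [-2.9, -8.0, 9.8]
opening: 0.156
finger_force: 61.4
```

Call:
{"method": "arm_command", "body": {
  "targets": [
    [[0, 0, 0, 6, 0], [0, 0, 0, 11, 0], [0, 0, 0, 16, 0], [0, 0, 0, 20, 0], [0, 0, 0, 20, 0], [0, 0, 0, 20, 0], [0, 0, 0, 20, 0]]
  ]
}}

```text
time: 8.5
position: [0.4766, -0.1885, 0.123]
ee_rot: [-3.141, 0.003, 1.863]
contact_force: [-5.2, -8.4, 9.9]
opening: 0.156
finger_force: 61.6
```

Call:
{"method": "arm_command", "body": {
  "targets": [
    [[0, 0, -3, 0, 0], [0, 0, -6, 0, 0], [0, 0, -9, 0, 0], [0, 0, -10, 0, 0], [0, 0, -10, 0, 0], [0, 0, -10, 0, 0.3], [0, 0, -10, 0, 0.5], [0, 0, -10, 0, 0.7], [0, 0, -10, 0, 0.9], [0, 0, -10, 0, 1], [0, 0, -10, 0, 1], [0, 0, -10, 0, 1]]
  ]
}}

```text
time: 9.5
position: [0.4768, -0.187, 0.1323]
ee_rot: [-3.142, -0.0, 1.864]
contact_force: [0.9, -0.4, 0.6]
opening: 1.0
finger_force: 0.0
```

Call:
{"method": "arm_command", "body": {
  "targets": [
    [[0, 0, -10, 0, 1], [0, 0, -30, 0, 1], [0, 0, -55, 0, 1], [0, 0, -80, 0, 1], [0, 0, -110, 0, 1], [0, 0, -130, 0, 1], [0, 0, -130, 0, 1], [0, 0, -130, 0, 1]]
  ]
}}

```text
time: 10.17
position: [0.4775, -0.1874, 0.2639]
ee_rot: [3.139, 0.002, 1.864]
contact_force: [0.7, 0.4, 0.0]
opening: 1.001
finger_force: 0.0
```

```bash
python3 - <<'E'
from h import *
s=r.observe();print(s["time"],s["position"],s["contact_force"])
vv,uu=np.mgrid[0:400,0:640]; uv=np.c_[uu.ravel(),vv.ravel()]
for c in("scene","wrist"):
    i=optics.camera_info(c); im,d=snap(c,c+"3.png"); P=world(c,d,uv,i); k=im.reshape(-1,3).astype(int)
    rr=np.hypot(P[:,0]-.4765,P[:,1]+.187)
    b=P[(rr<.038)&(d.ravel()>0)&(k.min(1)>60)&(P[:,2]>.09)&(P[:,2]<.14)]
    print(c,len(b),np.percentile(b[:,2],[20,50,80,95]).round(4) if len(b) else "")
    b=P[(rr<.05)&(d.ravel()>0)&(k.max(1)<70)&(P[:,2]>.15)&(P[:,2]<.18)]
    print(cv2.minAreaRect(b[:,:2].astype(np.float32)),np.percentile(b[:,2],[50,98]))
E
```

```text
10.1667 [ 0.47746754 -0.18735069  0.26390531] [0.7189682  0.37217285 0.01571753]
scene 563 [0.099  0.1248 0.126  0.1271]
((0.473820298910141, -0.1847487986087799), (0.017887959256768227, 0.069827601313591), 15.71116828918457) [0.16249549 0.16463947]
wrist 2443 [0.1245 0.1251 0.1258 0.1264]
((0.475032776594162, -0.18725578486919403), (0.015022842213511467, 0.06866934895515442), 16.278850555419922) [0.16294238 0.16449653]
```

View pics/wrist3.png

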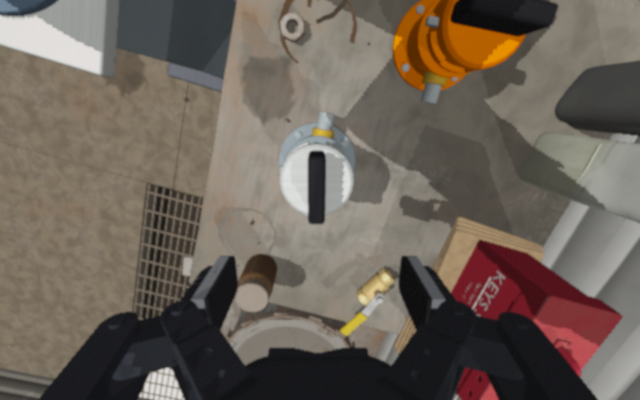

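The wrist view shows the bar at (317,187) now along the stub at (326,122). The cap top is about 4 mm lower than at the start (0.1645 against 0.168 at the bar), so it is seated, and the gripper is clear.

```bash
python3 -c "
from bench import r
print(r.sign_off())"
```

```text
the job is handed in; nothing more can be done
None
```

The unlocked cap was pressed down, turned 1.47 rad (84°) clockwise and released into its seat about 4 mm below its start height. The other pot's cap was not touched, and I handed the job in at about 10 s; no verdict was returned.

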